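Find the full primer pot by its weight and case it

ROBOT

A 6-joint arm with a two-finger parallel gripper is mounted at the origin on the work surface. World frame = base frame: x ahead of the robot, y to its left, z up, the work surface at z = 0. Lengths are in m, angles in degrees, forces in N, time in s.
With the tool pointing down it reaches from about 0.275 to 0.975 m from the base axis. Payload 8.4 kg.
Tool frame: the origin (TCP) lies where the fingers leave the gripper's body, on its centre line; the fingertips stand 88 mm ahead of it and the grasp point (between the pads) lies 69 mm ahead of it; z points along the fingers, y is the direction in which the jaws open and shut (so a half turn about z gives the same grasp; the last joint's range is limited). The gripper opens to 92 mm and grips with 3 to 60 N. Pads are 20 mm wide; open, the fingers measure 128 mm over their backs; the gripper's body (75 mm by 189 mm) begins 69 mm behind the grasp point.
Start: joints at [66.841, 20.225, 93.587, -0, 66.188, -0.138], TCP at [0.244, 0.575, 0.303] pointing down, gripper open.
Joint ranges: [-150.9, 150.9], [-52.94, 120.26], [3.33, 152.33], [-74.26, 254.26], [0, 154.13], [-172.89, 172.89]. Speed limits (degrees/s): [127.2, 127.2, 159.86, 180, 180, 180].

INTERFACE

Orientations are given as a 3x3 rotation matrix whose columns are the frame's x, y, z axes.
In Python, from station import monitor, optics, manip gives the robot as it stands.
- The arm moves only by the tool apply_moves, never from a script. Its arguments are lists of equal length, an entry for each row: "dp": the shift along the tool's x, y, z in cm, a list of three; "turn": the turn, a rotation vector about the tool's x, y, z in degrees, a list of three; "grip": the finger opening in cm, from 0 to 9.19. A call has 1 to 5 rows; each row shifts and turns the commanded pose from where the row before left it, along the tool's axes as they then stand; what a row does not reach is not made up. A row lasts 1/12 s, in which the tool goes at most 41.7 mm and 7.16 degrees, less where a joint would pass 70% of its speed; a pose out of reach is approached as far as the arm can. A call is refused whole if a number of a shift passes 4.17 or a number of a turn 7.16, either way. A call with a gripper value outside its range is refused whole. The fingers move at their own pace and stop on an object; "newtons" is the grip in N (left out, the last holds). Time passes only in rows, so rows that do not move let the fingers close. It gives the time, the measured TCP pose, the force and the opening at its end, in the units of the state.
- monitor.observe(): the state, without advancing time (a new reading comes with each control period).
- optics.get_image(name): name is "side" or "top"; returns the picture (420x560x3 uint8, blue, green, red); there is no depth.
- optics.get_calibration(name): a dict with "fx", "fy", "cx", "cy" (pixels), "origin" and "orientation" of the camera in the world. Camera axes: x right, y up, looking along -z (the intrinsics and any distortion apply to the point x, -y, -z); pixel columns grow to the right and rows downward; lengths in m; the calibration is good to about 2 mm. A picture is of the moment at which its call begins. get_calibration takes no time and is no camera call.
- manip.close_job(): hands the job in, once; it reports no verdict.
The state is a dict: "time": time; "qpos": joint angles; "joint_velocities": joint speeds; "effort": joint torques, N m; "tool_pos": TCP position; "tool_rot": TCP orientation; "contact_force": force on the tool from outside, world axes, zero at the start; "moment": the same for the moment, N m; "width": opening from 0.0 (shut) to 1.0 (fully open).
Only numpy, scipy, OpenCV 4.12 (cv2) and the standard library are available. Lean on these libraries where they do the work, as an engineer would, in place of code of your own. Each camera call takes 0.05 s, during which the arm holds its last target. There are 200 camera calls.

TASK

One of the three look-alike grey primer pots on the green cutting mat is full and the other two are almost empty: find the full one by its weight. Press the orange tab on the black case down to its stop so that the lid tips fully open, stand the full pot upright on the case floor, and shut the lid fully again. Leave the two empties standing on the mat, tip no pot over, and leave everything else where it is.

Things in the scene. Friction and masses are not known exactly. Their poses are not given: they have to be found in the camera images.
- pot_a_mid (a point): Closed round pot, 56 mm across (dark cap 53 mm), 66 mm tall, grey with a pale band; this point is its centre, half-way up, z up. All three look alike: one is full (about 0.34 to 0.46 kg), the other two nearly empty (about 0.06 to 0.085 kg); which place holds the full one changes from start to start.
- pot_b_mid (a point): Closed round pot, 56 mm across (dark cap 53 mm), 66 mm tall, grey with a pale band; this point is its centre, half-way up, z up. All three look alike: one is full (about 0.34 to 0.46 kg), the other two nearly empty (about 0.06 to 0.085 kg); which place holds the full one changes from start to start.
- pot_c_mid (a point): Closed round pot, 56 mm across (dark cap 53 mm), 66 mm tall, grey with a pale band; this point is its centre, half-way up, z up. All three look alike: one is full (about 0.34 to 0.46 kg), the other two nearly empty (about 0.06 to 0.085 kg); which place holds the full one changes from start to start.
- mat: Green cutting mat, fixed, 250 x 250 mm, 3 mm thick, on the bench; origin at the centre of its underside. The pots start on it, with a flat sanding block and a scraper among them.
- case: Black open-topped hard case, fixed to the bench, outside 170 (x) x 140 (y) x 80 mm high, walls 5 mm, floor 5 mm thick; origin at the centre of its underside. Its lid is hinged along its +y long side. Two orange latch marks on its -y face are decoration only.
- case_floor (a point): Centre of the case's inner floor (160 x 130 mm), 5 mm above the bench; same axes as the case.
- case_hinge (a point): Middle of the lid's hinge line, which runs along the case's x axis, 78 mm to the case's +y side of its centre and 84 mm above the bench; same axes as the case.
- case_lid (a joint): Lid angle in rad: 0 shut, 1.40 fully open at its stop (lid almost upright). A rocker on a stiff hinge: it stays at any angle it is left. It starts shut or slightly ajar. Opening it takes about 4 to 7 N down on the tab; shutting it takes about 1 to 2 N on the lid near its free edge.
- tab_press (a point): Point on the orange tab's upper face, mid-width, 52 mm out along the tab from the hinge line; axes are the lid's (like the case's when shut). Pressing straight down on a line about 45 mm (level) outside the hinge line takes the tab from shut to the stop, where the pressing tip is about 40 to 60 mm above the bench.
- tab_tip (a point): Mid-width of the orange tab's outer end, 78 mm from the hinge line. The tab is flat, 50 mm wide (along the hinge), 6 mm thick, one piece with the lid, on the side away from it (the case's +y). With the lid shut it rises outward at 0.5 rad above level; pushed down it tips the lid up; at the stop it slopes 0.9 rad below level.
- lid_edge (a point): Point on the lid's outer (top) face, mid-width, 145 mm from the hinge line and 11 mm short of the free edge; z is the outward normal of the lid, y points to the hinge. The lid is 170 mm wide and 8 mm thick, its outer face 5 mm above the hinge line when shut; fully open, its free edge stands about 240 mm above the bench: pass higher or round it.
- sanding_block: Yellow block 45 x 28 x 14 mm lying on the mat; origin under its centre. Bystander, leave where it is.
- scraper: Red flat bar 90 x 16 x 8 mm lying on the mat; origin under its centre. Bystander, leave where it is.
- spray_black: Spray can, 60 mm across, 145 mm tall, black cap; origin under its centre. Bystander, leave where it is.
- spray_grey: Spray can, 60 mm across, 145 mm tall, grey cap; origin under its centre. Bystander, leave where it is.
- tape_roll: Flat-lying tape roll, 90 mm across, 24 mm high; origin under its centre. Bystander, leave where it is.
- swatch_dish: Grey open dish 70 x 100 x 20 mm; origin under its centre. Bystander, leave where it is.
Mind the look-alikes: they are no part of the job. What is shaped like the part that bears pot_a_mid but pink or turquoise is not meant.

How it is judged (in metres and radians):
On the way, in this order (a step that is already met when the one before it is completed fails the run):
1. the fingers press the orange tab and the lid tips up by it (value of joint case_lid above 0.6 rad and contact force between case_lid_c1 and the fingers above 0.8 N), for 0.05 s.
2. the lid is fully open (beyond 1.25 rad) (value of joint case_lid above 1.25 rad), for 0.1 s.
3. the full pot (its weight, over 2.2 N, on the case) stands upright on the case floor (((x of pot_a_mid in the frame of case between -0.056 and 0.056 m and y of pot_a_mid in the frame of case between -0.041 and 0.041 m and z of pot_a_mid in the frame of case below 0.045 m and angle between pot_a_mid's own z axis and vertical below 0.15 rad and contact force between pot_a and case above 2.2 N) or (x of pot_b_mid in the frame of case between -0.056 and 0.056 m and y of pot_b_mid in the frame of case between -0.041 and 0.041 m and z of pot_b_mid in the frame of case below 0.045 m and angle between pot_b_mid's own z axis and vertical below 0.15 rad and contact force between pot_b and case above 2.2 N) or (x of pot_c_mid in the frame of case between -0.056 and 0.056 m and y of pot_c_mid in the frame of case between -0.041 and 0.041 m and z of pot_c_mid in the frame of case below 0.045 m and angle between pot_c_mid's own z axis and vertical below 0.15 rad and contact force between pot_c and case above 2.2 N))), for 0.2 s.
At the end, for the whole second after the job is handed in: The full pot (it loads the case with more than 2.2 N) stands upright (within 0.15 rad) on the floor inside the case, the lid is shut (below 0.06 rad), and the two near-empty pots stand upright on the mat (centres over it); everything is released and at rest (value of joint case_lid below 0.06 rad and ((x of pot_a_mid in the frame of case between -0.056 and 0.056 m and y of pot_a_mid in the frame of case between -0.041 and 0.041 m and z of pot_a_mid in the frame of case below 0.045 m and angle between pot_a_mid's own z axis and vertical below 0.15 rad and contact force between pot_a and case above 2.2 N and x of pot_b_mid in the frame of mat between -0.125 and 0.125 m and y of pot_b_mid in the frame of mat between -0.125 and 0.125 m and z of each of pot_b_mid, pot_c_mid in the frame of mat below 0.043 m and angle between each of pot_b_mid, pot_c_mid's own z axis and vertical below 0.12 rad and x of pot_c_mid in the frame of mat between -0.125 and 0.125 m and y of pot_c_mid in the frame of mat between -0.125 and 0.125 m) or (x of pot_b_mid in the frame of case between -0.056 and 0.056 m and y of pot_b_mid in the frame of case between -0.041 and 0.041 m and z of pot_b_mid in the frame of case below 0.045 m and angle between pot_b_mid's own z axis and vertical below 0.15 rad and contact force between pot_b and case above 2.2 N and x of pot_a_mid in the frame of mat between -0.125 and 0.125 m and y of pot_a_mid in the frame of mat between -0.125 and 0.125 m and z of each of pot_a_mid, pot_c_mid in the frame of mat below 0.043 m and angle between each of pot_a_mid, pot_c_mid's own z axis and vertical below 0.12 rad and x of pot_c_mid in the frame of mat between -0.125 and 0.125 m and y of pot_c_mid in the frame of mat between -0.125 and 0.125 m) or (x of pot_c_mid in the frame of case between -0.056 and 0.056 m and y of pot_c_mid in the frame of case between -0.041 and 0.041 m and z of pot_c_mid in the frame of case below 0.045 m and angle between pot_c_mid's own z axis and vertical below 0.15 rad and contact force between pot_c and case above 2.2 N and x of pot_a_mid in the frame of mat between -0.125 and 0.125 m and y of pot_a_mid in the frame of mat between -0.125 and 0.125 m and z of each of pot_a_mid, pot_b_mid in the frame of mat below 0.043 m and angle between each of pot_a_mid, pot_b_mid's own z axis and vertical below 0.12 rad and x of pot_b_mid in the frame of mat between -0.125 and 0.125 m and y of pot_b_mid in the frame of mat between -0.125 and 0.125 m)) and linear speed of each of pot_a, pot_b, pot_c below 0.02 m/s); the robot touches nothing.
It fails at once if a pot is tipped over (more than 0.7 rad) (angle between any of pot_a_mid, pot_b_mid, pot_c_mid's own z axis and vertical above 0.7 rad).
It fails at once if a bystander is moved more than 30 mm (distance of any of sanding_block, scraper, spray_black, spray_grey, tape_roll, swatch_dish from where it was at the start of the episode above 0.03 m).
It also fails if it takes over 72 s, if anything falls off the work surface, if the arm or the gripper's body presses on something with over 40 N, if the wrist force passes 120 N, or if a joint passes its speed limit or range.

## Working session

There is one attempt and no reset: what is moved stays moved. The work goes in short steps, Python scripts to look and compute and a tool call to move; the robot and the scene stay as the last step left them, time stands still between calls to the robot, and variables do not carry over. Pictures are saved under pics/ and viewed, about 8 in all and at most 12, crops included, and the job is handed in when it is done.

Besides the shell and the picture viewer there is one more tool, called after "Call:" as name(argument=value, ...) on one line, values as JSON. apply_moves: Moves the arm, as the interface text tells. Its arguments: {"type":"object","properties":{"dp":{"type":"array","items":{"type":"array","items":{"type":"number"}}},"turn":{"type":"array","items":{"type":"array","items":{"type":"number"}}},"grip":{"type":"array","items":{"type":"number"}},"newtons":{"type":"number"}},"required":["dp","turn","grip"]}

```bash
mkdir -p pics; ls; python3 - <<'E'
from station import monitor, optics, manip
import cv2
print(monitor.observe())
for n in("side","top"):
    cv2.imwrite(f"pics/{n}0.png",optics.get_image(n)); print(n,optics.get_calibration(n))
E
```

```text
pics
{'time': 0.0, 'qpos': array([ 6.68404250e+01,  2.02634478e+01,  9.36275160e+01,  8.50115317e-04,
        6.61882445e+01, -1.34789850e-01]), 'joint_velocities': array([ 0.04798353,  0.0484391 , -0.05838291, -0.02006845,  0.02278496,
        0.02865553]), 'effort': array([ 1.82919997e-03, -5.93847656e+01, -3.34211326e+01,  6.97727920e-02,
        2.34705338e-02, -7.89576643e-05]), 'tool_pos': array([0.24428191, 0.57488813, 0.30196479]), 'tool_rot': array([[-9.20333393e-01,  3.91134423e-01, -5.56187173e-04],
       [ 3.91134819e-01,  9.20332522e-01, -1.26570022e-03],
       [ 1.68182192e-05, -1.38241034e-03, -9.99999044e-01]]), 'contact_force': array([0.8225798 , 0.15421741, 0.06748626]), 'moment': array([ 0.00673622, -0.00166479, -0.01351074]), 'width': 1.0042107238085627}
side {'fx': 436.7016940722003, 'fy': 436.7016940722003, 'cx': 281.92764879302604, 'cy': 209.71014419730966, 'origin': array([ 0.39806359, -0.64403012,  0.99017181]), 'orientation': array([[ 0.98786024,  0.10345975, -0.1158802 ],
       [-0.15431538,  0.7393041 , -0.65545115],
       [ 0.01785789,  0.66537623,  0.74629456]])}
top {'fx': 396.65960953140234, 'fy': 396.65960953140234, 'cx': 276.4781714116254, 'cy': 214.92538769380957, 'origin': array([0.43463796, 0.10623807, 1.2113812 ]), 'orientation': array([[ 2.31608149e-02,  9.95620940e-01, -9.05677667e-02],
       [-9.99730455e-01,  2.32115183e-02, -4.93535084e-04],
       [ 1.61084151e-03,  9.05547853e-02,  9.95890173e-01]])}
```

View pics/top0.png

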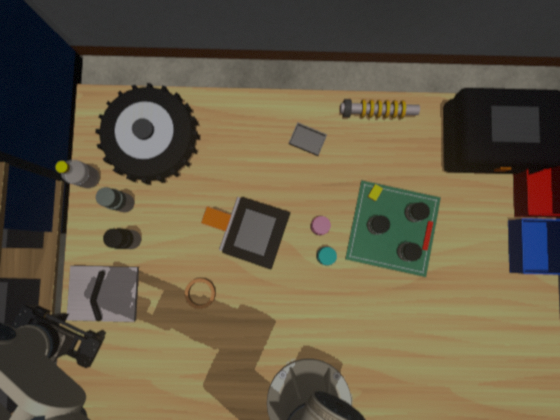

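View pics/side0.png

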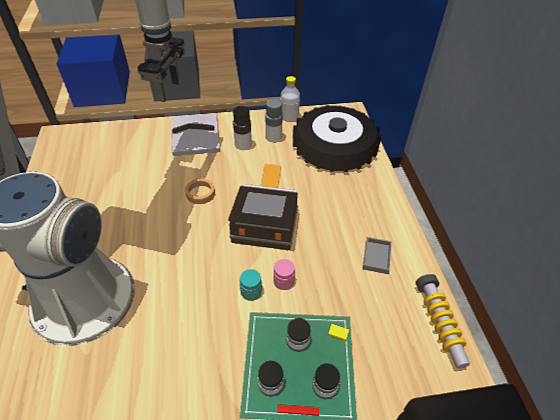

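The top view shows the case at (256,232) with its orange tab at (216,218). The mat has three dark-capped pots at (378,224), (417,211) and (410,251). The pink (320,225) and turquoise (327,256) look-alikes stand off the mat.

```bash
cat > h.py <<'E'
import numpy as np, cv2
from station import monitor, optics, manip
def ray(n,px):
    c=optics.get_calibration(n);d=np.array([(px[0]-c["cx"])/c["fx"],-(px[1]-c["cy"])/c["fy"],-1])
    return np.array(c["origin"]),np.array(c["orientation"])@d
def onz(n,px,z):
    o,d=ray(n,px);return o+d*(z-o[2])/d[2]
def tri(p,q):
    o,d=ray("top",p);o2,d2=ray("side",q)
    s=np.linalg.lstsq(np.c_[d,-d2],o2-o,rcond=None)[0]
    a,b=o+d*s[0],o2+d2*s[1];return (a+b)/2,np.linalg.norm(a-b)
def proj(n,P):
    c=optics.get_calibration(n);v=np.array(c["orientation"]).T@(np.array(P)-c["origin"])
    return np.array([c["cx"]+c["fx"]*v[0]/-v[2],c["cy"]-c["fy"]*v[1]/-v[2]])
def blobs(m,amin=40):
    k,l,s,c=cv2.connectedComponentsWithStats(m.astype(np.uint8))
    return [(c[i],s[i],l==i) for i in range(1,k) if s[i][4]>=amin]
E
python3 - <<'E'
from h import *
np.set_printoptions(precision=4,suppress=True)
B={n:cv2.imread(f"pics/{n}0.png") for n in("top","side")}
H={n:cv2.cvtColor(B[n],cv2.COLOR_BGR2HSV) for n in B}
g={}
for n in B:
    h=H[n]; m=(abs(h[...,0].astype(int)-75)<15)&(h[...,1]>80)
    b=max(blobs(m),key=lambda t:t[1][4])
    hull=cv2.convexHull(np.argwhere(b[2])[:,::-1].astype(np.int32))
    r=cv2.minAreaRect(hull); 
    z=np.zeros(m.shape,np.uint8);cv2.fillConvexPoly(z,hull,1)
    ap=cv2.approxPolyDP(hull,8,True)[:,0]
    print(n,"mat corners",[onz(n,p,.003)[:2] for p in ap])
    d=(z>0)&(h[...,2]<60)&(h[...,1]<130)
    d=d&~(abs(h[...,0].astype(int)-75)<15) if False else d
    for c,s,_ in blobs(d,60): print(n,"dark",c,s,onz(n,c,.069)[:2])
    o=(abs(h[...,0].astype(int)-14)<4)&(h[...,1]>215)&(h[...,2]>130)
    for c,s,mm in blobs(o,30): print(n,"orange",c,s,cv2.boxPoints(cv2.minAreaRect(np.argwhere(mm)[:,::-1].astype(np.float32))).tolist())
T=cv2.resize(B["top"][150:300,180:450],None,fx=2.9,fy=2.9,interpolation=2); S=cv2.resize(B["side"][150:400,180:380],None,fx=2.2,fy=2.2,interpolation=2)
cv2.imwrite("pics/ct.png",T);cv2.imwrite("pics/cs.png",S)
E
```

```text
top mat corners [array([ 0.5956, -0.3757]), array([ 0.3906, -0.3338]), array([ 0.4279, -0.1249]), array([ 0.6373, -0.1668])]
top dark [416.9377 211.1331] [405 202  25  19 353] [ 0.559  -0.2996]
top dark [378.551  223.7834] [367 215  23  18 314] [ 0.5197 -0.1884]
top dark [409.3634 250.8676] [397 242  25  19 355] [ 0.4439 -0.2768]
top orange [215.7723 218.4438] [203 208  26  22 347] [[202.28509521484375, 221.60183715820312], [207.33035278320312, 207.47512817382812], [229.312255859375, 215.3258056640625], [224.26699829101562, 229.4525146484375]]
side mat corners [array([ 0.6027, -0.3784]), array([ 0.3903, -0.3362]), array([ 0.4322, -0.1233]), array([ 0.6435, -0.1652])]
side dark [298.5583 329.8213] [288 319  22  23 403] [ 0.5221 -0.2014]
side dark [270.4137 373.7731] [259 361  24  26 498] [ 0.4452 -0.2912]
side dark [326.964 376.496] [315 364  25  26 500] [ 0.5625 -0.3145]
```

View pics/ct.png

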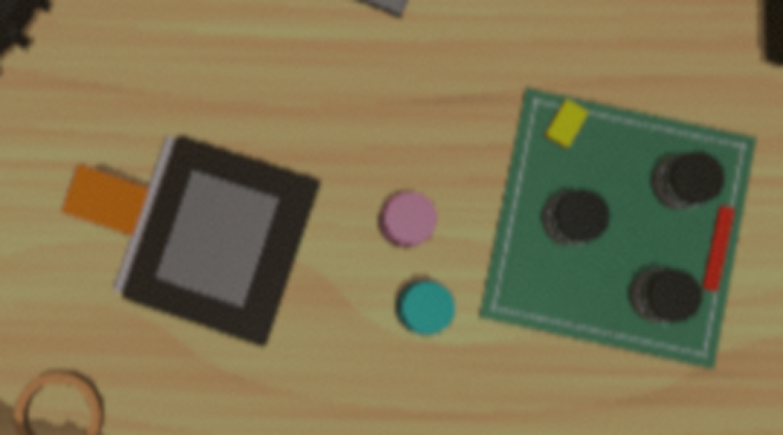

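View pics/cs.png

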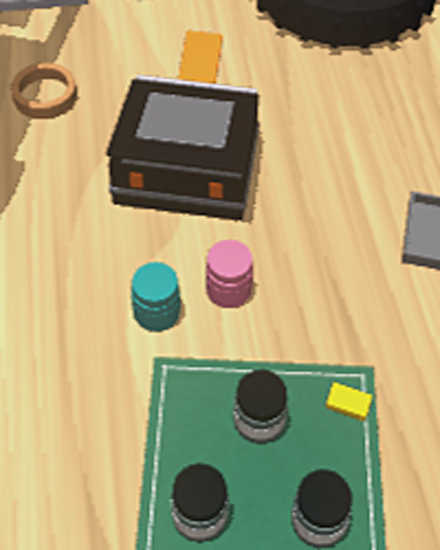

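```bash
python3 - <<'E'
from h import *
np.set_printoptions(precision=4,suppress=True)
B={n:cv2.imread(f"pics/{n}0.png") for n in("top","side")}
a=cv2.resize(B["top"][185:285,198:298],(600,600),interpolation=2)
b=cv2.resize(B["side"][160:260,222:304],(492,600),interpolation=2)
im=np.hstack([a[:, :],b]); im=np.clip(im.astype(float)*1.6,0,255).astype(np.uint8)
im=cv2.resize(im,None,fx=.73,fy=.73); print(im.shape); cv2.imwrite("pics/case.png",im)
pts={}
R=.0265
for n in B:
    h=cv2.cvtColor(B[n],cv2.COLOR_BGR2HSV)
    d=(h[...,2]<60)&(h[...,1]<130)
    rng=[(417,211),(378,224),(410,251)] if n=="top" else [(327,376),(298,330),(270,374)]
    bl=blobs(d,60)
    for nm,p in zip("ABC",rng):
        c,s,mm=min(bl,key=lambda t:np.hypot(*(t[0]-p)))
        o=np.array(optics.get_calibration(n)["origin"])
        pix=np.argwhere(mm)[:,::-1]
        P=np.array([onz(n,q,.069) for q in pix])
        u=(P.mean(0)-o)[:2];u/=np.linalg.norm(u);v=np.array([-u[1],u[0]])
        # far edge & lateral extremes on the top plane
        ra=P[:,:2]@u; la=P[:,:2]@v
        f=ra.max(); lat=(la.max()+la.min())/2
        print(n,nm,"ctr",u*(f+.001-R)+v*lat,"width",np.ptp(la),"len",np.ptp(ra))
E
```

```text
(438, 797, 3)
top A ctr [ 0.5615 -0.3084] width 0.05105471515461202 len 0.07131651714922449
top B ctr [ 0.5215 -0.1941] width 0.05242588958567301 len 0.065463725837616
top C ctr [ 0.4437 -0.2849] width 0.05146364456822489 len 0.06926716067833033
side A ctr [ 0.5634 -0.3127] width 0.05081468528582511 len 0.05406202870583986
side B ctr [ 0.523  -0.1975] width 0.049349039486921153 len 0.05636593308209539
side C ctr [ 0.4457 -0.289 ] width 0.048889503748657415 len 0.053324913414372316
```

View pics/case.png

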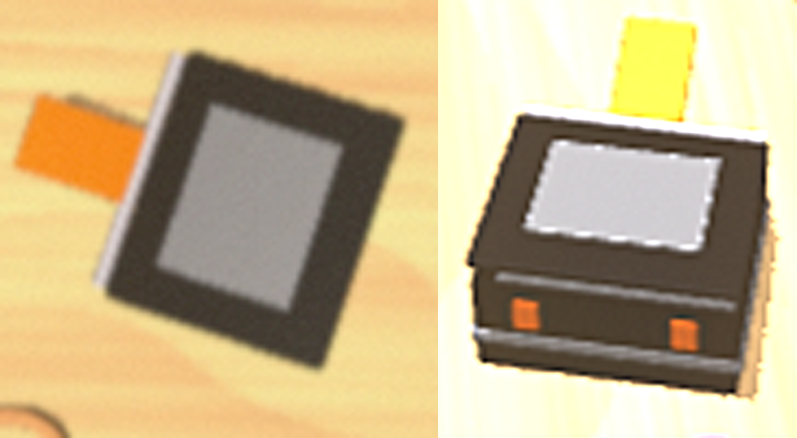

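```bash
python3 - <<'E'
from h import *
np.set_printoptions(precision=4,suppress=True)
k=4.38
t=lambda u,v:(198+u/k-.5,185+v/k-.5)
s=lambda u,v:(222+(u-438)/k-.5,160+v/k-.5)
for nm,a,b in[("free-x",(321,369),(470,262)),("hinge-x",(108,294),(520,115)),("hinge+x",(188,53),(767,143)),("tab-x",(14,165),(628,16)),("tab+x",(37,93),(697,24)),
 ("panel-x-y",(291,311),(524,231)),("panel+x-y",(341,147),(703,250)),("panel-x+y",(157,267),(557,140)),("panel+x+y",(211,104),(721,156))]:
    print(nm,*tri(t(*a),s(*b)))
for nm,a in [("free-x",(321,369)),("free+x",(404,121)),("h-x",(108,294)),("h+x",(188,53))]: print(nm,onz("top",t(*a),.089))
print("case bottom front",onz("side",s(482,360),0),onz("side",s(737,392),0))
E
```

```text
free-x [0.3879 0.1189 0.1055] 0.00502406167934419
hinge-x [0.431  0.2574 0.0878] 0.0032162573272530356
hinge+x [0.589  0.211  0.0862] 0.003570428701051606
tab-x [0.5111 0.3165 0.113 ] 0.0032412576422478556
tab+x [0.557  0.304  0.1113] 0.0023114345020440147
panel-x-y [0.4233 0.1388 0.106 ] 0.0037000979955282057
panel+x-y [0.5292 0.1095 0.1045] 0.0055535190091302936
panel-x+y [0.4507 0.2258 0.0935] 0.006736961785253478
panel+x+y [0.5551 0.1941 0.0961] 0.004125251684726804
free-x [0.3847 0.1192 0.089 ]
free+x [0.5456 0.0693 0.089 ]
h-x [0.4294 0.2574 0.089 ]
h+x [0.5868 0.2108 0.089 ]
case bottom front [0.391  0.1251 0.    ] [0.5508 0.0762 0.    ]
```

```bash
cat >> h.py <<'E'
def plan(*wps,start=None,step=3.6,tstep=7.0):
    """wps: (x,y,z TCP,yaw of tool y in deg or None[,step]); prints rows in tool axes"""
    st=monitor.observe();R=st["tool_rot"];p=np.array(st["tool_pos"]);yaw=np.degrees(np.arctan2(R[1,1],R[0,1]))
    if start is not None: p,yaw=np.array(start[:3],float),start[3]
    print("from",p.round(4),round(yaw,2))
    for w in wps:
        t=yaw if w[3] is None else w[3]; dyaw=(t-yaw+180)%360-180; ss=w[4] if len(w)>4 else step
        d=np.array(w[:3])-p; n=max(1,int(np.ceil(np.linalg.norm(d)*100/ss)),int(np.ceil(abs(dyaw)/tstep)))
        tot=np.zeros(3);rows=[];tr=[]
        for i in range(n):
            q=np.array(w[:3]); want=p+(q-p)/(n-i)
            a=np.radians(yaw);Y=np.array([np.cos(a),np.sin(a),0]);X=np.array([-Y[1],Y[0],0])
            r=np.round([(want-p)@X*100,(want-p)@Y*100,-(want-p)[2]*100],1)
            p=p+(r[0]*X+r[1]*Y)/100+[0,0,-r[2]/100]
            k=np.round(((t-yaw+180)%360-180)/(n-i),1);yaw+=k
            rows.append(r.tolist());tr.append([0,0,float(-k)])
        for j in range(0,n,5): print("dp",rows[j:j+5],"turn",tr[j:j+5])
        print(" ->",p.round(4),round(yaw,1))
E
python3 -c "
from h import *
plan((.526,.286,.24,-16.5))"
```

```text
from [0.2443 0.5749 0.3021] 66.98
dp [[-3.1, -1.3, 0.5], [-3.2, -0.9, 0.5], [-3.3, -0.5, 0.5], [-3.4, -0.1, 0.5], [-3.4, 0.3, 0.5]] turn [[0, 0, 7.0], [0, 0, 7.0], [0, 0, 6.9], [0, 0, 7.0], [0, 0, 6.9]]
dp [[-3.3, 0.7, 0.5], [-3.2, 1.1, 0.5], [-3.0, 1.5, 0.5], [-2.8, 1.8, 0.6], [-2.6, 2.2, 0.5]] turn [[0, 0, 7.0], [0, 0, 6.9], [0, 0, 7.0], [0, 0, 6.9], [0, 0, 7.0]]
dp [[-2.3, 2.4, 0.6], [-2.0, 2.7, 0.5]] turn [[0, 0, 6.9], [0, 0, 7.0]]
 -> [0.5258 0.2857 0.2401] -16.5
```

Call:
apply_moves(dp=[[-3.1, -1.3, 0.5], [-3.2, -0.9, 0.5], [-3.3, -0.5, 0.5], [-3.4, -0.1, 0.5], [-3.4, 0.3, 0.5]], turn=[[0, 0, 7.0], [0, 0, 7.0], [0, 0, 6.9], [0, 0, 7.0], [0, 0, 6.9]], grip=[0, 0, 0, 0, 0])

```text
time: 0.52
tool_pos: [0.3626, 0.4534, 0.2772]
tool_rot: [[-0.528, 0.849, -0.0], [0.849, 0.528, -0.0], [-0.0, -0.0, -1.0]]
contact_force: [-0.1, -0.4, 0.8]
width: 0.662
```

Call:
apply_moves(dp=[[-3.3, 0.7, 0.5], [-3.2, 1.1, 0.5], [-3.0, 1.5, 0.5], [-2.8, 1.8, 0.6], [-2.6, 2.2, 0.5]], turn=[[0, 0, 7.0], [0, 0, 6.9], [0, 0, 7.0], [0, 0, 6.9], [0, 0, 7.0]], grip=[0, 0, 0, 0, 0])

```text
time: 0.93
tool_pos: [0.4804, 0.3328, 0.2511]
tool_rot: [[0.052, 0.999, -0.001], [0.999, -0.052, -0.0], [-0.0, -0.001, -1.0]]
contact_force: [0.1, 0.6, -0.7]
width: 0.302
```

Call:
apply_moves(dp=[[-2.3, 2.4, 0.6], [-2.0, 2.7, 0.5], [0, 0, 0], [0, 0, 0]], turn=[[0, 0, 6.9], [0, 0, 7.0], [0, 0, 0], [0, 0, 0]], grip=[0, 0, 0, 0])

```text
time: 1.27
tool_pos: [0.5265, 0.2846, 0.2399]
tool_rot: [[0.286, 0.958, -0.001], [0.958, -0.286, -0.001], [-0.001, -0.001, -1.0]]
contact_force: [-0.6, 1.0, -0.1]
width: 0.012
```

Call:
apply_moves(dp=[[0.2, 0, 2.0], [0, 0, 2.0], [0, 0, 1.0], [0, 0, 1.0], [0, 0, 1.0]], turn=[[0, 0, 0], [0, 0, 0], [0, 0, 0], [0, 0, 0], [0, 0, 0]], grip=[0, 0, 0, 0, 0])

```text
time: 1.68
tool_pos: [0.5264, 0.2894, 0.1711]
tool_rot: [[0.283, 0.959, 0.001], [0.959, -0.283, 0.002], [0.002, 0.0, -1.0]]
contact_force: [-1.9, 2.3, 6.6]
width: 0.001
```

Call:
apply_moves(dp=[[0, 0, 0.8], [0, 0, 0.8], [0, 0, 0.8], [0, 0, 0.5], [0, 0, 0]], turn=[[0, 0, 0], [0, 0, 0], [0, 0, 0], [0, 0, 0], [0, 0, 0]], grip=[0, 0, 0, 0, 0])

```text
time: 2.1
tool_pos: [0.5261, 0.2884, 0.1412]
tool_rot: [[0.283, 0.959, -0.0], [0.959, -0.283, -0.0], [-0.0, -0.0, -1.0]]
contact_force: [0.6, 0.7, 0.4]
width: 0.003
```

Call:
apply_moves(dp=[[0, 0, 0.4], [0, 0, 0.4], [0, 0, 0.3], [0, 0, 0], [0, 0, 0]], turn=[[0, 0, 0], [0, 0, 0], [0, 0, 0], [0, 0, 0], [0, 0, 0]], grip=[0, 0, 0, 0, 0])

```text
time: 2.52
tool_pos: [0.5265, 0.2879, 0.1305]
tool_rot: [[0.284, 0.959, -0.0], [0.959, -0.284, -0.0], [-0.0, -0.0, -1.0]]
contact_force: [0.6, 1.5, -0.4]
width: 0.002
```

```bash
python3 - <<'E'
from h import *
a=optics.get_image("top");b=optics.get_image("side");s=monitor.observe();print(s["tool_pos"],s["contact_force"])
cv2.imwrite("pics/open.png",np.hstack([cv2.resize(a[130:330,140:340],(400,400)),cv2.resize(b[60:260,170:370],(400,400))]))
E
```

```text
[0.52647504 0.28782299 0.13056512] [ 1.52751648  0.51026486 -0.06433157]
```

View pics/open.png

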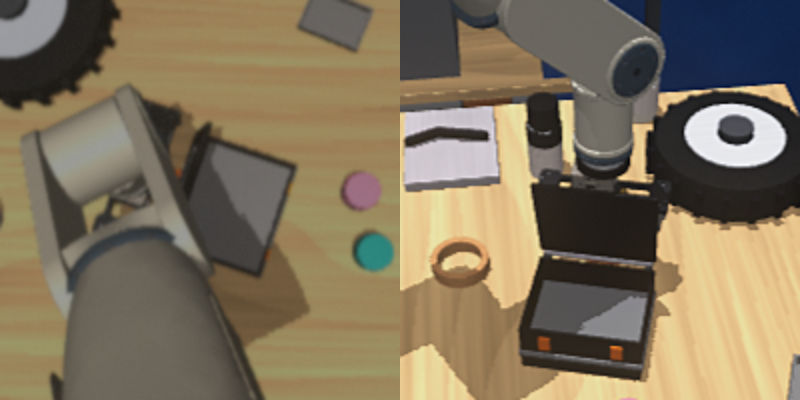

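Call:
apply_moves(dp=[[0, 0, 0.4], [0, 0, 0.3], [0, 0, 0]], turn=[[0, 0, 0], [0, 0, 0], [0, 0, 0]], grip=[0, 0, 0])

```text
time: 2.87
tool_pos: [0.5276, 0.2889, 0.1246]
tool_rot: [[0.285, 0.959, 0.002], [0.959, -0.285, 0.002], [0.003, 0.002, -1.0]]
contact_force: [0.2, 3.8, 9.5]
width: 0.007
```

```bash
python3 -c "
from h import *
plan((.527,.288,.365,-16.5,4.0),(.523,.08,.365,None,4),(.522,-.196,.19,None,4),(.522,-.196,.114,None,3),start=(.5265,.288,.1235,-16.5))"
```

```text
from [0.5265 0.288  0.1235] -16.5
dp [[0.0, 0.0, -3.4], [0.0, 0.0, -3.5], [0.0, 0.0, -3.4], [0.0, 0.0, -3.5], [0.0, 0.0, -3.4]] turn [[0, 0, -0.0], [0, 0, -0.0], [0, 0, -0.0], [0, 0, -0.0], [0, 0, -0.0]]
dp [[0.0, 0.0, -3.5], [0.0, 0.0, -3.4]] turn [[0, 0, -0.0], [0, 0, -0.0]]
 -> [0.5265 0.288  0.3645] -16.5
dp [[-3.3, 0.9, -0.0], [-3.3, 0.9, -0.0], [-3.4, 0.9, -0.0], [-3.3, 1.0, -0.0], [-3.4, 0.9, -0.0]] turn [[0, 0, -0.0], [0, 0, -0.0], [0, 0, -0.0], [0, 0, -0.0], [0, 0, -0.0]]
dp [[-3.3, 1.0, -0.0]] turn [[0, 0, -0.0]]
 -> [0.5234 0.0803 0.3645] -16.5
dp [[-2.9, 0.9, 1.9], [-3.0, 0.9, 1.9], [-2.9, 0.8, 2.0], [-3.0, 0.9, 1.9], [-2.9, 0.8, 2.0]] turn [[0, 0, -0.0], [0, 0, -0.0], [0, 0, -0.0], [0, 0, -0.0], [0, 0, -0.0]]
dp [[-3.0, 0.9, 1.9], [-2.9, 0.8, 1.9], [-3.0, 0.9, 2.0], [-2.9, 0.8, 1.9]] turn [[0, 0, -0.0], [0, 0, -0.0], [0, 0, -0.0], [0, 0, -0.0]]
 -> [ 0.522  -0.1956  0.1905] -16.5
dp [[-0.0, 0.0, 2.5], [-0.0, 0.0, 2.6], [-0.0, 0.0, 2.6]] turn [[0, 0, -0.0], [0, 0, -0.0], [0, 0, -0.0]]
 -> [ 0.522  -0.1956  0.1135] -16.5
```

Call:
apply_moves(dp=[[0, 0, -3.4], [0, 0, -3.5], [0, 0, -3.4], [0, 0, -3.5], [0, 0, -3.4]], turn=[[0, 0, 0], [0, 0, 0], [0, 0, 0], [0, 0, 0], [0, 0, 0]], grip=[0, 0, 0, 0, 0])

```text
time: 3.28
tool_pos: [0.526, 0.2874, 0.2968]
tool_rot: [[0.284, 0.959, -0.001], [0.959, -0.284, -0.001], [-0.001, -0.001, -1.0]]
contact_force: [0.1, -0.2, 0.5]
width: 0.003
```

Call:
apply_moves(dp=[[0, 0, -3.5], [0, 0, -3.4], [-3.3, 0.9, 0], [-3.3, 0.9, 0], [-3.4, 0.9, 0]], turn=[[0, 0, 0], [0, 0, 0], [0, 0, 0], [0, 0, 0], [0, 0, 0]], grip=[0, 0, 0, 0, 0])

```text
time: 3.7
tool_pos: [0.5236, 0.1835, 0.3648]
tool_rot: [[0.283, 0.959, 0.0], [0.959, -0.283, -0.0], [-0.0, 0.0, -1.0]]
contact_force: [0.2, -0.8, -1.0]
width: 0.003
```

Call:
apply_moves(dp=[[-3.3, 1.0, 0], [-3.4, 0.9, 0], [-3.3, 1.0, 0], [-2.9, 0.9, 1.9], [-3.0, 0.9, 1.9]], turn=[[0, 0, 0], [0, 0, 0], [0, 0, 0], [0, 0, 0], [0, 0, 0]], grip=[4, 9, 9, 9, 9])

```text
time: 4.12
tool_pos: [0.5238, 0.0169, 0.3268]
tool_rot: [[0.285, 0.959, 0.002], [0.959, -0.285, -0.0], [0.0, 0.002, -1.0]]
contact_force: [1.4, -0.4, -0.8]
width: 0.343
```

Call:
apply_moves(dp=[[-2.9, 0.8, 2.0], [-3.0, 0.9, 1.9], [-2.9, 0.8, 2.0], [-3.0, 0.9, 1.9], [-2.9, 0.8, 1.9]], turn=[[0, 0, 0], [0, 0, 0], [0, 0, 0], [0, 0, 0], [0, 0, 0]], grip=[9, 9, 9, 9, 9])

```text
time: 4.53
tool_pos: [0.5216, -0.1359, 0.2284]
tool_rot: [[0.284, 0.959, -0.001], [0.959, -0.284, 0.0], [-0.0, -0.001, -1.0]]
contact_force: [0.0, 0.7, -0.4]
width: 0.707
```

Call:
apply_moves(dp=[[-3.0, 0.9, 2.0], [-2.9, 0.8, 1.9], [0, 0, 0], [0, 0, 0]], turn=[[0, 0, 0], [0, 0, 0], [0, 0, 0], [0, 0, 0]], grip=[9.1, 9.1, 9.1, 9.1])

```text
time: 4.87
tool_pos: [0.5206, -0.1967, 0.1891]
tool_rot: [[0.287, 0.958, -0.003], [0.958, -0.287, 0.001], [0.0, -0.003, -1.0]]
contact_force: [0.1, -0.3, -0.1]
width: 0.983
```

```bash
python3 - <<'E'
from h import *
b=optics.get_image("side");a=optics.get_image("top")
cv2.imwrite("pics/lid.png",np.hstack([cv2.resize(b[130:270,200:340],(396,396)),cv2.resize(b[280:420,220:380],(400,396))]))
cv2.imwrite("pics/s1.png",b);cv2.imwrite("pics/t1.png",a)
plan((.522,-.196,.114,-16.5,3))
E
```

```text
from [ 0.5217 -0.1953  0.1907] -16.55
dp [[-0.0, 0.0, 2.6], [-0.0, 0.0, 2.5], [-0.1, 0.1, 2.6]] turn [[0, 0, -0.0], [0, 0, -0.0], [0, 0, -0.0]]
 -> [ 0.5223 -0.1965  0.1137] -16.5
```

View pics/lid.png

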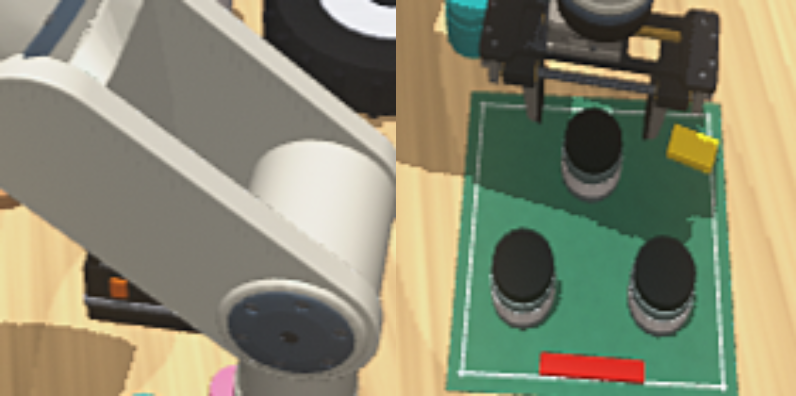

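Call:
apply_moves(dp=[[0, 0, 2.6], [0, 0, 2.5], [0, 0, 2.5], [0, 0, 0], [0, 0, 0]], turn=[[0, 0, 0], [0, 0, 0], [0, 0, 0], [0, 0, 0], [0, 0, 0]], grip=[9.1, 9.1, 9.1, 5.2, 5.2], newtons=25)

```text
time: 5.38
tool_pos: [0.5216, -0.1945, 0.1148]
tool_rot: [[0.283, 0.959, -0.002], [0.959, -0.283, 0.001], [0.0, -0.002, -1.0]]
contact_force: [-0.5, -0.3, 0.4]
width: 0.872
```

Call:
apply_moves(dp=[[0, 0, 0], [0, 0, 0], [0, 0, 0], [0, 0, 0], [0, 0, 0]], turn=[[0, 0, 0], [0, 0, 0], [0, 0, 0], [0, 0, 0], [0, 0, 0]], grip=[5.2, 5.2, 5.2, 5.2, 5.2])

```text
time: 5.8
tool_pos: [0.5226, -0.1959, 0.1161]
tool_rot: [[0.284, 0.959, 0.002], [0.959, -0.284, -0.001], [0.0, 0.002, -1.0]]
contact_force: [-0.6, 1.2, 8.3]
width: 0.605
```

Call:
apply_moves(dp=[[0, 0, -1.0], [0, 0, -1.5], [0, 0, -0.5], [0, 0, 0], [0, 0, 0]], turn=[[0, 0, 0], [0, 0, 0], [0, 0, 0], [0, 0, 0], [0, 0, 0]], grip=[5.2, 5.2, 5.2, 5.2, 5.2])

```text
time: 6.22
tool_pos: [0.522, -0.1959, 0.1451]
tool_rot: [[0.284, 0.959, 0.001], [0.959, -0.284, -0.0], [-0.0, 0.001, -1.0]]
contact_force: [0.1, -0.6, -0.6]
width: 0.604
```

Call:
apply_moves(dp=[[0, 0, 0], [0, 0, 0], [0, 0, 0]], turn=[[0, 0, 0], [0, 0, 0], [0, 0, 0]], grip=[5.2, 5.2, 5.2])

```text
time: 6.47
tool_pos: [0.5215, -0.1956, 0.1441]
tool_rot: [[0.284, 0.959, -0.001], [0.959, -0.284, 0.0], [0.0, -0.001, -1.0]]
contact_force: [1.0, 0.3, -1.3]
width: 0.605
```

Call:
apply_moves(dp=[[0, 0, 0], [0, 0, 0], [0, 0, 0]], turn=[[0, 0, 0], [0, 0, 0], [0, 0, 0]], grip=[5.2, 5.2, 5.2])

```text
time: 6.72
tool_pos: [0.5217, -0.1957, 0.1445]
tool_rot: [[0.284, 0.959, -0.0], [0.959, -0.284, 0.0], [0.0, -0.0, -1.0]]
contact_force: [0.3, 1.2, -1.0]
width: 0.606
```

Call:
apply_moves(dp=[[0, 0, 1.0], [0, 0, 1.3], [0, 0, 0.6], [0, 0, 0], [0, 0, 0]], turn=[[0, 0, 0], [0, 0, 0], [0, 0, 0], [0, 0, 0], [0, 0, 0]], grip=[5.2, 5.2, 5.2, 5.2, 7])

```text
time: 7.13
tool_pos: [0.5216, -0.1956, 0.115]
tool_rot: [[0.284, 0.959, -0.001], [0.959, -0.284, 0.0], [0.0, -0.001, -1.0]]
contact_force: [-0.1, 1.3, -0.9]
width: 0.659
```

Call:
apply_moves(dp=[[0, 0, 0], [0, 0, 0], [0, 0, 0], [0, 0, 0], [0, 0, 0]], turn=[[0, 0, 0], [0, 0, 0], [0, 0, 0], [0, 0, 0], [0, 0, 0]], grip=[9.1, 9.1, 9.1, 9.1, 9.1])

```text
time: 7.55
tool_pos: [0.5218, -0.1958, 0.1157]
tool_rot: [[0.284, 0.959, 0.0], [0.959, -0.284, -0.0], [-0.0, 0.0, -1.0]]
contact_force: [0.2, 1.4, 0.4]
width: 0.985
```

Call:
apply_moves(dp=[[0, 0, -2.0], [0, 0, -3.0], [0, 0, -2.5], [-2.7, -1.2, 0], [-2.7, -1.2, 0]], turn=[[0, 0, 0], [0, 0, 0], [0, 0, 0], [0, 0, 0], [0, 0, 0]], grip=[9.1, 9.1, 9.1, 9.1, 9.1])

```text
time: 7.97
tool_pos: [0.4846, -0.2409, 0.1926]
tool_rot: [[0.282, 0.959, 0.004], [0.959, -0.282, -0.002], [-0.001, 0.004, -1.0]]
contact_force: [-0.1, -0.5, -0.5]
width: 0.989
```

Call:
apply_moves(dp=[[-2.7, -1.2, 0], [-2.8, -1.2, 0], [0, 0, 0], [0, 0, 0]], turn=[[0, 0, 0], [0, 0, 0], [0, 0, 0], [0, 0, 0]], grip=[9.1, 9.1, 9.1, 9.1])

```text
time: 8.3
tool_pos: [0.4441, -0.2874, 0.1908]
tool_rot: [[0.287, 0.958, 0.0], [0.958, -0.287, -0.0], [0.0, 0.0, -1.0]]
contact_force: [0.6, 0.0, -0.1]
width: 0.988
```

Call:
apply_moves(dp=[[0, 0, 2.6], [0, 0, 2.5], [0, 0, 2.5], [0, 0, 0], [0, 0, 0]], turn=[[0, 0, 0], [0, 0, 0], [0, 0, 0], [0, 0, 0], [0, 0, 0]], grip=[9.1, 9.1, 9.1, 5.2, 5.2])

```text
time: 8.72
tool_pos: [0.4448, -0.2854, 0.114]
tool_rot: [[0.283, 0.959, -0.002], [0.959, -0.283, 0.002], [0.001, -0.003, -1.0]]
contact_force: [0.1, 0.3, 0.0]
width: 0.865
```

Call:
apply_moves(dp=[[0, 0, 0], [0, 0, 0], [0, 0, 0], [0, 0, 0], [0, 0, 0]], turn=[[0, 0, 0], [0, 0, 0], [0, 0, 0], [0, 0, 0], [0, 0, 0]], grip=[5.2, 5.2, 5.2, 5.2, 5.2])

```text
time: 9.13
tool_pos: [0.4455, -0.2869, 0.1159]
tool_rot: [[0.285, 0.959, 0.002], [0.959, -0.285, -0.001], [-0.0, 0.002, -1.0]]
contact_force: [-0.2, 2.3, 7.2]
width: 0.6
```

Call:
apply_moves(dp=[[0, 0, 0], [0, 0, -1.0], [0, 0, -1.5], [0, 0, -0.5], [0, 0, 0]], turn=[[0, 0, 0], [0, 0, 0], [0, 0, 0], [0, 0, 0], [0, 0, 0]], grip=[5.2, 5.2, 5.2, 5.2, 5.2])

```text
time: 9.55
tool_pos: [0.4455, -0.2872, 0.1464]
tool_rot: [[0.285, 0.959, 0.003], [0.959, -0.285, -0.002], [-0.001, 0.003, -1.0]]
contact_force: [0.5, -1.0, -0.3]
width: 0.604
```

Call:
apply_moves(dp=[[0, 0, 0], [0, 0, 0], [0, 0, 0]], turn=[[0, 0, 0], [0, 0, 0], [0, 0, 0]], grip=[5.2, 5.2, 5.2])

```text
time: 9.8
tool_pos: [0.4445, -0.2864, 0.1442]
tool_rot: [[0.284, 0.959, -0.001], [0.959, -0.284, 0.0], [0.0, -0.001, -1.0]]
contact_force: [0.6, 0.1, -1.1]
width: 0.606
```

Call:
apply_moves(dp=[[0, 0, 0], [0, 0, 0], [0, 0, 0]], turn=[[0, 0, 0], [0, 0, 0], [0, 0, 0]], grip=[5.2, 5.2, 5.2])

```text
time: 10.05
tool_pos: [0.4447, -0.2865, 0.1444]
tool_rot: [[0.284, 0.959, -0.0], [0.959, -0.284, 0.0], [0.0, -0.001, -1.0]]
contact_force: [-0.2, -0.2, -0.6]
width: 0.606
```

Call:
apply_moves(dp=[[0, 0, 1.0], [0, 0, 1.3], [0, 0, 0.6], [0, 0, 0], [0, 0, 0]], turn=[[0, 0, 0], [0, 0, 0], [0, 0, 0], [0, 0, 0], [0, 0, 0]], grip=[5.2, 5.2, 5.2, 5.2, 7])

```text
time: 10.47
tool_pos: [0.4446, -0.2865, 0.1149]
tool_rot: [[0.284, 0.959, -0.001], [0.959, -0.284, 0.001], [0.0, -0.001, -1.0]]
contact_force: [-0.8, 0.1, 0.2]
width: 0.657
```

Call:
apply_moves(dp=[[0, 0, 0], [0, 0, 0], [0, 0, 0], [0, 0, 0], [0, 0, 0]], turn=[[0, 0, 0], [0, 0, 0], [0, 0, 0], [0, 0, 0], [0, 0, 0]], grip=[9.1, 9.1, 9.1, 9.1, 9.1])

```text
time: 10.88
tool_pos: [0.4448, -0.2866, 0.1158]
tool_rot: [[0.284, 0.959, 0.0], [0.959, -0.284, -0.0], [-0.0, 0.0, -1.0]]
contact_force: [-0.3, 0.7, 0.2]
width: 0.982
```

Call:
apply_moves(dp=[[0, 0, -2.0], [0, 0, -3.0], [0, 0, -2.5], [0.2, 3.0, 0], [0.3, 3.0, 0]], turn=[[0, 0, 0], [0, 0, 0], [0, 0, 0], [0, 0, 0], [0, 0, 0]], grip=[9.1, 9.1, 9.1, 9.1, 9.1])

```text
time: 11.3
tool_pos: [0.5044, -0.2995, 0.1931]
tool_rot: [[0.285, 0.958, 0.003], [0.958, -0.285, -0.002], [-0.001, 0.003, -1.0]]
contact_force: [0.6, -0.0, 0.3]
width: 0.991
```

Call:
apply_moves(dp=[[0.3, 3.0, 0], [0.3, 3.0, 0], [0, 0, 0], [0, 0, 0]], turn=[[0, 0, 0], [0, 0, 0], [0, 0, 0], [0, 0, 0]], grip=[9.1, 9.1, 9.1, 9.1])

```text
time: 11.63
tool_pos: [0.5639, -0.3101, 0.1904]
tool_rot: [[0.284, 0.959, 0.0], [0.959, -0.284, -0.0], [-0.0, 0.0, -1.0]]
contact_force: [-0.5, -1.0, -0.9]
width: 0.99
```

Call:
apply_moves(dp=[[0, 0, 2.6], [0, 0, 2.5], [0, 0, 2.5], [0, 0, 0], [0, 0, 0]], turn=[[0, 0, 0], [0, 0, 0], [0, 0, 0], [0, 0, 0], [0, 0, 0]], grip=[9.1, 9.1, 9.1, 5.2, 5.2])

```text
time: 12.05
tool_pos: [0.5612, -0.3096, 0.1138]
tool_rot: [[0.285, 0.959, -0.003], [0.959, -0.285, 0.002], [0.001, -0.004, -1.0]]
contact_force: [0.1, 0.1, 0.2]
width: 0.871
```

Call:
apply_moves(dp=[[0, 0, 0], [0, 0, 0], [0, 0, 0], [0, 0, 0], [0, 0, 0]], turn=[[0, 0, 0], [0, 0, 0], [0, 0, 0], [0, 0, 0], [0, 0, 0]], grip=[5.2, 5.2, 5.2, 5.2, 5.2])

```text
time: 12.47
tool_pos: [0.5636, -0.3106, 0.1162]
tool_rot: [[0.284, 0.959, 0.002], [0.959, -0.284, -0.001], [-0.001, 0.002, -1.0]]
contact_force: [-0.9, -0.2, 7.2]
width: 0.605
```

Call:
apply_moves(dp=[[0, 0, 0], [0, 0, -1.0], [0, 0, -1.5], [0, 0, -0.5], [0, 0, 0]], turn=[[0, 0, 0], [0, 0, 0], [0, 0, 0], [0, 0, 0], [0, 0, 0]], grip=[5.2, 5.2, 5.2, 5.2, 5.2], newtons=35)

```text
time: 12.88
tool_pos: [0.5637, -0.3106, 0.1464]
tool_rot: [[0.284, 0.959, 0.002], [0.959, -0.284, -0.001], [-0.001, 0.003, -1.0]]
contact_force: [0.6, 0.2, -3.4]
width: 0.605
```

Call:
apply_moves(dp=[[0, 0, 0], [0, 0, 0], [0, 0, 0]], turn=[[0, 0, 0], [0, 0, 0], [0, 0, 0]], grip=[5.2, 5.2, 5.2])

```text
time: 13.13
tool_pos: [0.5626, -0.3099, 0.1439]
tool_rot: [[0.284, 0.959, -0.001], [0.959, -0.284, 0.001], [0.0, -0.001, -1.0]]
contact_force: [0.0, 0.1, -3.3]
width: 0.602
```

```bash
python3 - <<'E'
from h import *
for i in range(3): optics.get_image("top");print(monitor.observe()["contact_force"])
E
```

```text
[-0.32888255 -0.70859894 -2.68611188]
[ 0.53975649  0.329729   -3.32210822]
[-1.08261079  0.61893994 -2.94583563]
```

```bash
python3 -c "
from h import *
plan((.563,-.311,.24,-16.5,3.3),(.485,.149,.24,-16.5,3.7),start=(.5625,-.3102,.1445,-16.5))"
```

```text
from [ 0.5625 -0.3102  0.1445] -16.5
dp [[-0.0, 0.0, -3.2], [-0.0, 0.0, -3.2], [-0.1, 0.1, -3.2]] turn [[0, 0, -0.0], [0, 0, -0.0], [0, 0, -0.0]]
 -> [ 0.5632 -0.3114  0.2405] -16.5
dp [[3.2, -1.6, 0.0], [3.2, -1.6, 0.0], [3.2, -1.6, 0.0], [3.2, -1.6, 0.0], [3.2, -1.6, 0.0]] turn [[0, 0, -0.0], [0, 0, -0.0], [0, 0, -0.0], [0, 0, -0.0], [0, 0, -0.0]]
dp [[3.2, -1.6, 0.0], [3.2, -1.6, 0.0], [3.3, -1.6, 0.0], [3.2, -1.6, 0.0], [3.3, -1.5, 0.0]] turn [[0, 0, -0.0], [0, 0, -0.0], [0, 0, -0.0], [0, 0, -0.0], [0, 0, -0.0]]
dp [[3.2, -1.6, 0.0], [3.3, -1.5, 0.0], [3.2, -1.6, 0.1]] turn [[0, 0, -0.0], [0, 0, -0.0], [0, 0, -0.0]]
 -> [0.4847 0.1488 0.2395] -16.5
```

Call:
apply_moves(dp=[[0, 0, -2.5], [0, 0, -3.5], [0, 0, -3.5], [1.5, -0.8, 0], [3.0, -1.5, 0]], turn=[[0, 0, 0], [0, 0, 0], [0, 0, 0], [0, 0, 0], [0, 0, 0]], grip=[5.2, 5.2, 5.2, 5.2, 5.2])

```text
time: 13.7
tool_pos: [0.5555, -0.2631, 0.2424]
tool_rot: [[0.287, 0.958, 0.006], [0.958, -0.287, -0.004], [-0.002, 0.007, -1.0]]
contact_force: [0.4, 0.9, -3.5]
width: 0.603
```

Call:
apply_moves(dp=[[3.2, -1.6, 0], [3.2, -1.6, 0], [3.2, -1.6, 0], [3.2, -1.6, 0], [3.2, -1.6, 0]], turn=[[0, 0, 0], [0, 0, 0], [0, 0, 0], [0, 0, 0], [0, 0, 0]], grip=[5.2, 5.2, 5.2, 5.2, 5.2])

```text
time: 14.12
tool_pos: [0.5218, -0.0829, 0.2396]
tool_rot: [[0.285, 0.959, -0.0], [0.959, -0.285, 0.0], [0.0, -0.0, -1.0]]
contact_force: [0.5, -0.1, -2.9]
width: 0.605
```

Call:
apply_moves(dp=[[3.2, -1.6, 0], [3.2, -1.6, 0], [3.2, -1.6, 0], [3.2, -1.6, 0], [3.2, -1.6, 0]], turn=[[0, 0, 0], [0, 0, 0], [0, 0, 0], [0, 0, 0], [0, 0, 0]], grip=[5.2, 5.2, 5.2, 5.2, 5.2])

```text
time: 14.53
tool_pos: [0.4907, 0.0934, 0.2397]
tool_rot: [[0.284, 0.959, 0.0], [0.959, -0.284, 0.0], [0.0, 0.0, -1.0]]
contact_force: [0.6, 0.7, -3.5]
width: 0.6
```

Call:
apply_moves(dp=[[3.0, -1.5, 0], [1.5, -0.8, 0], [0, 0, 0], [0, 0, 0]], turn=[[0, 0, 0], [0, 0, 0], [0, 0, 0], [0, 0, 0]], grip=[5.2, 5.2, 5.2, 5.2])

```text
time: 14.87
tool_pos: [0.4818, 0.1422, 0.2396]
tool_rot: [[0.282, 0.959, -0.0], [0.959, -0.282, -0.0], [-0.0, -0.0, -1.0]]
contact_force: [-0.1, -0.7, -3.0]
width: 0.599
```

```bash
python3 - <<'E'
from h import *
b=optics.get_image("side");a=optics.get_image("top");s=monitor.observe();print(s["tool_pos"],s["contact_force"])
cv2.imwrite("pics/carry.png",np.hstack([cv2.resize(a[150:290,180:320],(392,392)),cv2.resize(b[100:240,200:340],(392,392))]))
plan((.485,.149,.145,-16.5,3.3),(.485,.149,.1175,-16.5,1))
E
```

```text
[0.48210401 0.14089719 0.23955954] [-0.47412842  0.25947353 -3.23509112]
from [0.4821 0.1409 0.2396] -16.52
dp [[0.3, 0.0, 3.2], [0.3, 0.0, 3.1], [0.3, 0.0, 3.2]] turn [[0, 0, -0.0], [0, 0, -0.0], [0, 0, -0.0]]
 -> [0.4847 0.1495 0.1446] -16.5
dp [[-0.0, 0.0, 0.9], [-0.0, 0.0, 0.9], [-0.0, 0.0, 0.9]] turn [[0, 0, -0.0], [0, 0, -0.0], [0, 0, -0.0]]
 -> [0.4847 0.1495 0.1176] -16.5
```

View pics/carry.png

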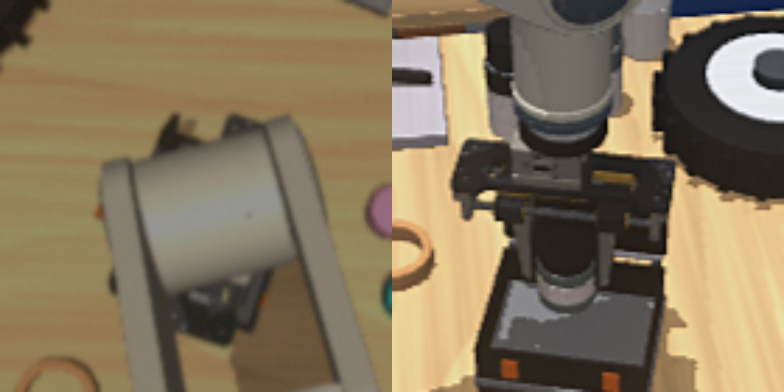

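Call:
apply_moves(dp=[[0.3, 0, 2.5], [0, 0, 3.2], [0, 0, 3.0], [0, 0, 1.0], [0, 0, 1.0]], turn=[[0, 0, 0], [0, 0, 0], [0, 0, 0], [0, 0, 0], [0, 0, 0]], grip=[5.2, 5.2, 5.2, 5.2, 5.2])

```text
time: 15.38
tool_pos: [0.4826, 0.1432, 0.1315]
tool_rot: [[0.286, 0.958, -0.002], [0.958, -0.286, -0.001], [-0.001, -0.002, -1.0]]
contact_force: [-0.4, 0.2, -3.4]
width: 0.6
```

Call:
apply_moves(dp=[[0, 0, 0.8], [0, 0, 0.3], [0, 0, 0.2], [0, 0, 0], [0, 0, 0]], turn=[[0, 0, 0], [0, 0, 0], [0, 0, 0], [0, 0, 0], [0, 0, 0]], grip=[5.2, 5.2, 5.2, 5.2, 5.2])

```text
time: 15.8
tool_pos: [0.4835, 0.1445, 0.1205]
tool_rot: [[0.284, 0.959, 0.001], [0.959, -0.284, 0.0], [0.001, 0.001, -1.0]]
contact_force: [0.3, -0.3, -2.9]
width: 0.604
```

Call:
apply_moves(dp=[[0, 0, 0.1], [0, 0, 0.1], [0, 0, 0.1], [0, 0, 0], [0, 0, 0]], turn=[[0, 0, 0], [0, 0, 0], [0, 0, 0], [0, 0, 0], [0, 0, 0]], grip=[5.2, 5.2, 5.2, 5.2, 5.2])

```text
time: 16.22
tool_pos: [0.4833, 0.1446, 0.1182]
tool_rot: [[0.284, 0.959, 0.001], [0.959, -0.284, 0.0], [0.001, 0.001, -1.0]]
contact_force: [-5.0, -0.7, 15.7]
width: 0.603
```

Call:
apply_moves(dp=[[0, 0, -0.1], [0, 0, 0], [0, 0, 0], [0, 0, 0], [0, 0, 0]], turn=[[0, 0, 0], [0, 0, 0], [0, 0, 0], [0, 0, 0], [0, 0, 0]], grip=[5.2, 6, 8, 8, 8])

```text
time: 16.63
tool_pos: [0.483, 0.1444, 0.1177]
tool_rot: [[0.284, 0.959, 0.0], [0.959, -0.284, 0.0], [0.0, 0.0, -1.0]]
contact_force: [0.1, -0.4, 0.3]
width: 0.847
```

Call:
apply_moves(dp=[[0, 0, 0], [0, 0, 0], [0, 0, -1.0], [0, 0, -2.0], [0, 0, -3.5]], turn=[[0, 0, 0], [0, 0, 0], [0, 0, 0], [0, 0, 0], [0, 0, 0]], grip=[8, 8, 8, 8, 8])

```text
time: 17.05
tool_pos: [0.4812, 0.1438, 0.1815]
tool_rot: [[0.284, 0.959, -0.005], [0.959, -0.284, -0.002], [-0.003, -0.005, -1.0]]
contact_force: [-0.4, -0.4, -1.3]
width: 0.87
```

Call:
apply_moves(dp=[[0, 0, -3.5], [-3.5, 0, -2.0], [-3.5, 0, -2], [-3.5, 0, -2], [-3.5, 0, -1]], turn=[[0, 0, 0], [0, 0, 0], [0, 0, 0], [0, 0, 0], [0, 0, 0]], grip=[8, 8, 0, 0, 0])

```text
time: 17.47
tool_pos: [0.4431, 0.0091, 0.2907]
tool_rot: [[0.283, 0.959, 0.003], [0.959, -0.283, -0.0], [0.001, 0.003, -1.0]]
contact_force: [1.5, -0.0, -1.1]
width: 0.674
```

Call:
apply_moves(dp=[[-3.5, 0, 0], [-3.5, 0, 0], [-3.5, 0, 0], [0, 0, 0]], turn=[[0, 0, 0], [0, 0, 0], [0, 0, 0], [0, 0, 0]], grip=[0, 0, 0, 0])

```text
time: 17.8
tool_pos: [0.4116, -0.0946, 0.2886]
tool_rot: [[0.287, 0.958, 0.0], [0.958, -0.287, -0.002], [-0.002, 0.001, -1.0]]
contact_force: [-0.1, -0.1, 0.3]
width: 0.386
```

```bash
python3 - <<'E'
from h import *
b=optics.get_image("side");a=optics.get_image("top");s=monitor.observe();print(s["tool_pos"],s["contact_force"])
cv2.imwrite("pics/placed.png",np.hstack([cv2.resize(a[165:305,170:310],(392,392)),cv2.resize(b[110:250,200:340],(392,392))]))
E
```

```text
[ 0.41288693 -0.09153257  0.28836264] [-0.63627547 -0.27758908 -0.72938705]
```

View pics/placed.png

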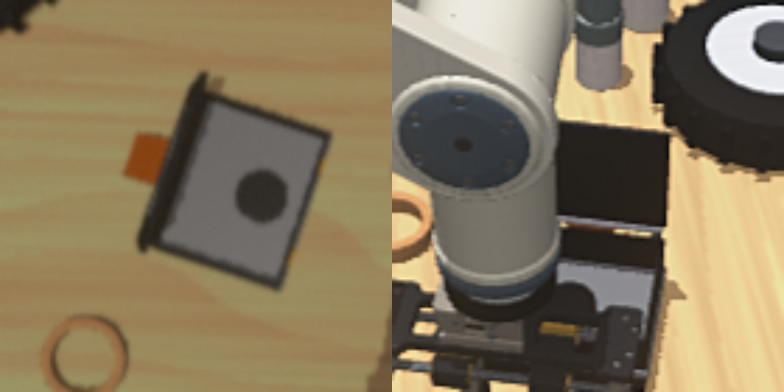

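```bash
python3 - <<'E'
from h import *
plan((.42,-.07,.365,-16.5,4),(.5166,.2543,.365,-16.5,4),(.5166,.2543,.313,-16.5,3))
y,z=.09,.225;o=[]
for th in [1.4,1.3,1.2,1.1,1.0,.88,.76,.64,.52,.4,.3,.2,.1,.03]:
    Y=.078-.14*np.cos(th)+.005*np.sin(th)+.010;Z=.084+.14*np.sin(th)+.005*np.cos(th)-(.001)
    r=[round((Y-y)*100,1),0,round(-(Z-z)*100,1)];y+=r[0]/100;z-=r[2]/100;o.append(r);print(th,r,round(y,4),round(z,4))
E
```

```text
from [ 0.4129 -0.0915  0.2884] -16.72
dp [[1.1, 0.0, -3.8], [1.2, 0.1, -3.9]] turn [[0, 0, -0.1], [0, 0, -0.1]]
 -> [ 0.4204 -0.0698  0.3654] -16.5
dp [[3.8, 0.0, 0.0], [3.8, 0.0, 0.0], [3.7, 0.0, 0.0], [3.8, 0.0, 0.0], [3.7, 0.0, 0.0]] turn [[0, 0, -0.0], [0, 0, -0.0], [0, 0, -0.0], [0, 0, -0.0], [0, 0, -0.0]]
dp [[3.8, 0.0, 0.0], [3.7, 0.0, 0.0], [3.8, 0.0, 0.0], [3.7, 0.0, 0.0]] turn [[0, 0, -0.0], [0, 0, -0.0], [0, 0, -0.0], [0, 0, -0.0]]
 -> [0.5165 0.2543 0.3654] -16.5
dp [[0.0, 0.0, 2.6], [0.0, 0.0, 2.6]] turn [[0, 0, -0.0], [0, 0, -0.0]]
 -> [0.5165 0.2543 0.3134] -16.5
1.4 [np.float64(-2.1), 0, np.float64(0.3)] 0.069 0.222
1.3 [np.float64(-1.4), 0, np.float64(0.3)] 0.055 0.219
1.2 [np.float64(-1.3), 0, np.float64(0.4)] 0.042 0.215
1.1 [np.float64(-1.3), 0, np.float64(0.5)] 0.029 0.21
1.0 [np.float64(-1.2), 0, np.float64(0.6)] 0.017 0.204
0.88 [np.float64(-1.4), 0, np.float64(1.0)] 0.003 0.194
0.76 [np.float64(-1.3), 0, np.float64(1.1)] -0.01 0.183
0.64 [np.float64(-1.1), 0, np.float64(1.2)] -0.021 0.171
0.52 [np.float64(-1.0), 0, np.float64(1.4)] -0.031 0.157
0.4 [np.float64(-0.8), 0, np.float64(1.5)] -0.039 0.142
0.3 [np.float64(-0.5), 0, np.float64(1.3)] -0.044 0.129
0.2 [np.float64(-0.4), 0, np.float64(1.3)] -0.048 0.116
0.1 [np.float64(-0.3), 0, np.float64(1.4)] -0.051 0.102
0.03 [np.float64(-0.1), 0, np.float64(1.0)] -0.052 0.092
```

Call:
apply_moves(dp=[[1.1, 0, -3.8], [1.2, 0, -3.9], [3.7, 0, 0], [3.7, 0, 0], [3.7, 0, 0]], turn=[[0, 0, 0], [0, 0, 0], [0, 0, 0], [0, 0, 0], [0, 0, 0]], grip=[0, 0, 0, 0, 0])

```text
time: 18.32
tool_pos: [0.4517, 0.0406, 0.366]
tool_rot: [[0.284, 0.959, 0.002], [0.959, -0.284, 0.001], [0.001, 0.002, -1.0]]
contact_force: [0.3, -0.7, -0.5]
width: 0.002
```

Call:
apply_moves(dp=[[3.8, 0, 0], [3.8, 0, 0], [3.8, 0, 0], [3.8, 0, 0], [3.8, 0, 0]], turn=[[0, 0, 0], [0, 0, 0], [0, 0, 0], [0, 0, 0], [0, 0, 0]], grip=[0, 0, 0, 0, 0])

```text
time: 18.73
tool_pos: [0.5048, 0.2239, 0.365]
tool_rot: [[0.282, 0.959, -0.0], [0.959, -0.282, 0.0], [0.0, -0.0, -1.0]]
contact_force: [0.7, -0.4, 0.1]
width: 0.005
```

Call:
apply_moves(dp=[[3.8, 0, 0], [0, 0, 0], [0, 0, 2.6], [0, 0, 2.6], [0, 0, 0]], turn=[[0, 0, 0], [0, 0, 0], [0, 0, 0], [0, 0, 0], [0, 0, 0]], grip=[0, 0, 0, 0, 0])

```text
time: 19.15
tool_pos: [0.5134, 0.2572, 0.3083]
tool_rot: [[0.282, 0.959, -0.007], [0.959, -0.282, -0.003], [-0.005, -0.006, -1.0]]
contact_force: [-1.1, -0.8, 0.3]
width: 0.001
```

```bash
python3 - <<'E'
from h import *
s=monitor.observe();d=s["tool_pos"]-[.491,.168,.088];print(d[:2]@[.959,-.284],d[:2]@[.284,.959],d[2],s["contact_force"])
E
```

```text
-0.003825641389699928 0.09189708193524271 0.22030984227545977 [-1.07256836 -0.8378116   0.29952621]
```

Call:
apply_moves(dp=[[-2.2, 0, 0.2], [-1.4, 0, 0.3], [-1.3, 0, 0.4], [-1.3, 0, 0.5], [-1.2, 0, 0.6]], turn=[[0, 0, 0], [0, 0, 0], [0, 0, 0], [0, 0, 0], [0, 0, 0]], grip=[0, 0, 0, 0, 0])

```text
time: 19.57
tool_pos: [0.495, 0.1846, 0.2932]
tool_rot: [[0.285, 0.959, 0.001], [0.959, -0.285, 0.001], [0.001, 0.001, -1.0]]
contact_force: [-0.4, 0.8, 1.0]
width: 0.002
```

Call:
apply_moves(dp=[[-1.4, 0, 1.0], [-1.3, 0, 1.1], [-1.1, 0, 1.2], [-1.0, 0, 1.4], [-0.8, 0, 1.5]], turn=[[0, 0, 0], [0, 0, 0], [0, 0, 0], [0, 0, 0], [0, 0, 0]], grip=[0, 0, 0, 0, 0])

```text
time: 19.98
tool_pos: [0.479, 0.1305, 0.2305]
tool_rot: [[0.285, 0.958, 0.001], [0.958, -0.285, 0.0], [0.0, 0.001, -1.0]]
contact_force: [0.1, -0.4, 0.2]
width: 0.006
```

Call:
apply_moves(dp=[[-0.5, 0, 1.3], [-0.4, 0, 1.3], [-0.3, 0, 1.2], [0, 0, 0.6], [0, 0, 0.3]], turn=[[0, 0, 0], [0, 0, 0], [0, 0, 0], [0, 0, 0], [0, 0, 0]], grip=[0, 0, 0, 0, 0])

```text
time: 20.4
tool_pos: [0.4753, 0.1197, 0.1829]
tool_rot: [[0.285, 0.958, -0.001], [0.958, -0.285, -0.0], [-0.001, -0.001, -1.0]]
contact_force: [-0.6, 0.9, -0.1]
width: 0.005
```

Call:
apply_moves(dp=[[0, 0, 0.2], [0, 0, 0.1], [0, 0, 0]], turn=[[0, 0, 0], [0, 0, 0], [0, 0, 0]], grip=[0, 0, 0])

```text
time: 20.65
tool_pos: [0.4761, 0.1205, 0.181]
tool_rot: [[0.284, 0.959, 0.001], [0.959, -0.284, 0.0], [0.0, 0.001, -1.0]]
contact_force: [-0.5, -0.7, 0.2]
width: 0.001
```

Call:
apply_moves(dp=[[0, 0, 0.2], [0, 0, 0.2], [0, 0, 0.2], [0, 0, 0]], turn=[[0, 0, 0], [0, 0, 0], [0, 0, 0], [0, 0, 0]], grip=[0, 0, 0, 0])

```text
time: 20.98
tool_pos: [0.4764, 0.1206, 0.1771]
tool_rot: [[0.284, 0.959, 0.001], [0.959, -0.284, 0.0], [0.001, 0.001, -1.0]]
contact_force: [-7.9, -2.6, 30.5]
width: 0.001
```

```bash
python3 - <<'E'
from h import *
for i in range(3):
  optics.get_image("top"); s=monitor.observe();print(s["tool_pos"],s["contact_force"])
E
```

```text
[0.47636779 0.12063755 0.1770643 ] [-9.02322416 -2.3422013  31.90689498]
[0.47634247 0.12060873 0.17707317] [-8.96873444 -2.83201484 31.40860717]
[0.47635699 0.12062788 0.17706773] [-8.68746955 -2.71617843 32.31613717]
```

Call:
apply_moves(dp=[[0, 0, -1.5], [0, 0, -3.5], [0, 0, -3.5], [0, 0, -3.5], [2.7, -2.6, 0]], turn=[[0, 0, 0], [0, 0, 0], [0, 0, 0], [0, 0, 0], [0, 0, 0]], grip=[0, 0, 0, 0, 0])

```text
time: 21.55
tool_pos: [0.4632, 0.152, 0.3013]
tool_rot: [[0.287, 0.958, 0.011], [0.958, -0.288, 0.002], [0.005, 0.01, -1.0]]
contact_force: [2.3, -0.2, 0.5]
width: 0.008
```

Call:
apply_moves(dp=[[2.7, -2.6, 0], [2.7, -2.6, 0], [2.7, -2.6, 0], [2.7, -2.6, 0], [2.7, -2.6, 0]], turn=[[0, 0, 0], [0, 0, 0], [0, 0, 0], [0, 0, 0], [0, 0, 0]], grip=[0, 0, 0, 0, 0])

```text
time: 21.97
tool_pos: [0.3712, 0.3215, 0.295]
tool_rot: [[0.284, 0.959, 0.001], [0.959, -0.284, 0.0], [0.001, 0.0, -1.0]]
contact_force: [0.4, -0.1, 1.0]
width: 0.007
```

Call:
apply_moves(dp=[[2.7, -2.6, 0], [2.7, -2.6, 0], [2.7, -2.6, 0], [0, 0, 0], [0, 0, 0]], turn=[[0, 0, 0], [0, 0, 0], [0, 0, 0], [0, 0, 0], [0, 0, 0]], grip=[0, 0, 0, 0, 0])

```text
time: 22.38
tool_pos: [0.3195, 0.4212, 0.2945]
tool_rot: [[0.281, 0.96, 0.0], [0.96, -0.281, -0.0], [-0.0, 0.0, -1.0]]
contact_force: [0.6, -0.1, 0.2]
width: 0.004
```

```bash
python3 - <<'E'
from h import *
b=optics.get_image("side");a=optics.get_image("top");s=monitor.observe();print(s["time"],s["tool_pos"],s["contact_force"],abs(s["joint_velocities"]).max())
cv2.imwrite("pics/end.png",np.hstack([cv2.resize(a[150:310,190:450],(500,308)),cv2.resize(b[150:410,200:380],(213,308))]))
# corner of the lid, -y free edge: where it would be shut vs seen
for P in [(-.085,-.078),(.085,-.078)]:
    w=[.491+.959*P[0]+.284*P[1],.168-.284*P[0]+.959*P[1],.089]; print("expected lid corner top",proj("top",w),"side",proj("side",w))
h=cv2.cvtColor(a,cv2.COLOR_BGR2HSV);o=(abs(h[...,0].astype(int)-14)<4)&(h[...,1]>215)&(h[...,2]>130)
for c,st,mm in blobs(o,30): print("tab",c,st)
E
```

```text
22.4833 [0.32055383 0.41934864 0.29446401] [ 1.01953039 -0.84501835  0.44546099] 1.422071797641882
expected lid corner top [271.49074567 267.81756538] side [228.12645043 223.83205162]
expected lid corner top [289.85297422 210.45393884] side [291.10133017 231.09001348]
tab [216.2022792  218.49287749] [204 208  26  22 351]
```

View pics/end.png

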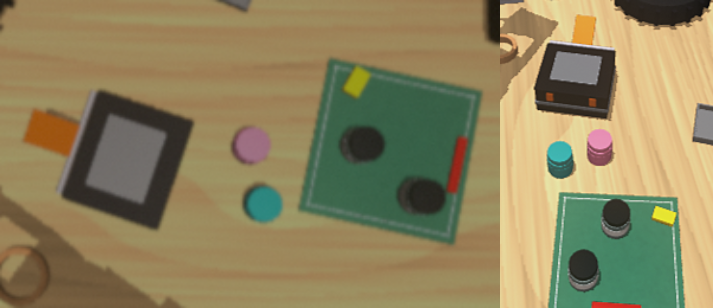

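```bash
python3 - <<'E'
from h import *
b=optics.get_image("side");a=optics.get_image("top");P={"top":(cv2.imread("pics/top0.png"),a),"side":(cv2.imread("pics/side0.png"),b)}
for n in P:
    for im in P[n]:
        h=cv2.cvtColor(im,cv2.COLOR_BGR2HSV)
        m=(abs(h[...,0].astype(int)-16)<6)&(h[...,1]>190)&(h[...,2]>120)
        t=(216,218) if n=="top" else (271,176)
        c=min(blobs(m,20),key=lambda q:np.hypot(*(q[0]-t)));print(n,"tab",c[0],c[1])
        roi=(slice(195,270),slice(225,290)) if n=="top" else (slice(180,232),slice(230,300))
        g=h[roi];m=(g[...,1]<70)&(g[...,2]>70)
        c=max(blobs(m,50),key=lambda q:q[1][4]);print(n,"panel",c[0]+[roi[1].start,roi[0].start],c[1])
def w(r,th,off,x=0):
    y=.078-r*np.cos(th)+off*np.sin(th);z=.084+r*np.sin(th)+off*np.cos(th)
    return [.491+.959*x+.284*y,.168-.284*x+.959*y,z]
for th in(0,.06,.12):
    print(th,"tabtip side",proj("side",w(-.078*np.cos(.5)-.0015,th,.078*np.sin(.5)+.0026)),"free-x",proj("top",w(.156,th,.005,-.085)),proj("side",w(.156,th,.005,-.085)),"panel",proj("side",w(.08,th,.005)))
s=cv2.resize(b[155:245,215:310],(760,720)[:2] if 0 else (633,600),interpolation=2);cv2.imwrite("pics/endc.png",np.clip(s*1.6,0,255).astype(np.uint8))
E
```

```text
top tab [215.64516129 218.38709677] [202 208  28  22 403]
top panel [254.55075939 231.85771383] [   9   14   42   47 1251]
top tab [216.10714286 218.50765306] [203 208  27  22 392]
top panel [255.07782101 232.12684825] [   9   14   43   47 1285]
side tab [271.06532663 173.8040201 ] [262 165  19  23 199]
side panel [263.97395243 204.32502831] [ 11  12  46  26 883]
side tab [270.63793103 175.51149425] [261 163  20  25 348]
side panel [263.94773869 207.10954774] [ 12  13  45  29 995]
0 tabtip side [271.96914196 161.24585794] free-x [271.49074567 267.81756538] [228.12645043 223.83205162] panel [263.99583884 206.52458468]
0.06 tabtip side [272.08133771 161.81409813] free-x [271.25561537 267.89503656] [227.91327429 221.41775836] panel [263.99932241 205.24886726]
0.12 tabtip side [272.17977323 162.46891347] free-x [270.8238617  267.91051161] [227.74443421 218.82984436] panel [264.01952057 203.89928735]
```

View pics/endc.png

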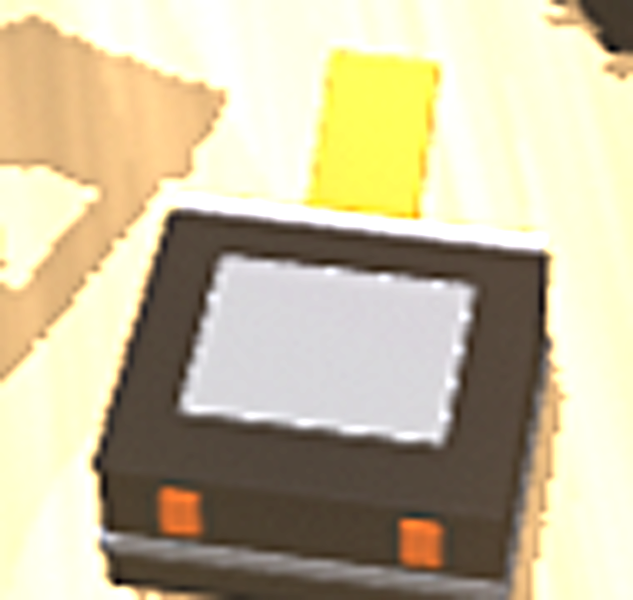

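```bash
python3 -c "
from h import *
print(manip.close_job())"
```

```text
the job is handed in; nothing more can be done
None
```

I found the full pot by weight, put it upright in the case, shut the lid and handed the job in at about 22.5 s of robot time. No verdict was reported.

- **Weighing:** The pot nearest the far right of the mat, at about (0.563, -0.311), read about 3.2 N when lifted, so it is the full one. The other two read about 1 N each and were set back where they stood.
- **Opening:** I pressed the tab until it met a stop at about 9.5 N. The pictures then showed the lid standing nearly upright.
- **Placing:** I lowered the pot until it touched the case floor and released it. The top picture taken afterwards showed it standing inside the case, away from the walls.
- **Shutting:** I swung the lid shut and pressed it to its stop. The fingertip was at 0.089 m, which is the shut height, with about 31 N on it.

**Last checks:**
- In the side view the lid corner and panel lie within about 2 px of where they should be for a shut lid. They had started about 0.12 rad ajar.
- The two empties are upright on the mat, and the sanding block, scraper, tape roll and look-alikes show no visible move. I did not measure the bystanders' positions.
- The fingers are clear of everything.
- With the lid shut, the pot itself cannot be seen, so its final pose rests on the earlier picture.

No check failed. The only small disagreements were 1–2 px in the top view and about 4 mm between the two cameras.

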